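# Flip the finished station's flag to green

## Robot

A 6-joint arm with a two-finger parallel gripper is mounted at the origin on the work surface. World frame = base frame: x ahead of the robot, y to its left, z up, the work surface at z = 0. Lengths are in m, angles in rad, forces in N, time in s.
With the tool pointing down it reaches from about 0.35 to 0.775 m from the base axis. Payload 7.3 kg.
Tool frame: the origin (TCP) lies at the very end of the fingers, on their centre line; the grasp point (between the pads) lies 19 mm behind it; z points along the fingers, x is the direction in which the jaws open and shut, and the axes are right-handed (so a half turn about z gives the same grasp; the last joint's range is limited). The gripper opens to 92 mm and grips with 3 to 60 N. Pads are 19 mm wide; open, the fingers measure 130 mm over their backs; the gripper's body (75 mm by 190 mm) begins 47 mm behind the grasp point.
Start: joints at [-1.472, 0.342, 1.524, -0, 1.275, -0.146], TCP at [0.127, -0.509, 0.227] pointing down, gripper open.
Joint ranges: [-2.53, 2.53], [-0.77, 2.02], [0.04, 2.7], [-1, 4.14], [0.28, 2.66], [-3.11, 3.11]. Speed limits (rad/s): [2.57, 2.57, 3.14, 3.14, 3.14, 3.14].

## Interface

Orientations are given as [roll, pitch, yaw] about the fixed x, y, z axes, in that order (R = Rz(yaw) Ry(pitch) Rx(roll)).
In Python, from cell import robot, read_camera, nets gives the robot as it stands. The module is installed in compiled form; this text tells all that it offers.
- The arm moves only by the tool carry_out, never from a script. Its arguments are lists of equal length, an entry for each row: "translation": the shift along the tool's x, y, z in m, a list of three; "turn": the turn, a rotation vector about the tool's x, y, z in rad, a list of three; "gripper": the gripper's target within -1 to 1 (shut at 1, half-way at 0, fully open at -1). A call has 1 to 10 rows; each row shifts and turns the commanded pose from where the row before left it, along the tool's axes as they then stand; what a row does not reach is not made up. A row lasts 1/10 s, in which the tool goes at most 50 mm and 8.59 degrees, less where a joint would pass 70% of its speed; a pose out of reach is approached as far as the arm can. A call with a gripper value outside its range is refused whole. The fingers move at their own pace and stop on an object; "squeeze" is the grip in N (left out, the last holds). Time passes only in rows, so rows that do not move let the fingers close. It gives the time, the measured TCP pose, the force and the opening at its end, in the units of the state.
- robot.observe(): the state, without advancing time (a new reading comes with each control period).
- read_camera(name): name is "side" or "top" or "wrist"; returns a dict with "img" (420x560x3 uint8, red, green, blue), "fx", "fy", "cx", "cy" (pixels), "world_from_camera" (4x4, takes a point from camera to world coordinates). Camera axes: x right, y down, z forward; pixel columns grow to the right and rows downward; lengths in m; the calibration is good to about 2 mm. A picture is of the moment at which its call begins. There is no depth.
- robot.hand_in(): hands the job in, once; it reports no verdict.
Trained networks look in a picture, given as the dict that the camera call returned (one of the last four; its "shot" number tells which), for a name from the list of things; names that differ only in an ending like _2 or _b are one class to them, and where a whole thing is asked for, a point or a joint stands for the part that bears it (a point fixed in the world has none). Each returns a list of dicts, best first, with "score" (0 to 1); they miss things now and then, are a little off and sometimes report something else, mostly with a low value. They report only what shows in the picture. A call takes as long as a camera call. They do not tell look-alikes from the thing itself.
- nets.regions_of(picture, name): "region" (420x560 bool, what is visible of it) and "pixel" ([column, row] in pixels, amid what is visible of it).
- nets.tip_of(picture, name): "pixel" ([column, row] in pixels: a listed point, or the origin of a listed thing).
The state is a dict: "time": time; "qpos": joint angles; "qvel": joint speeds; "joint_efforts": joint torques, N m; "tool_pos": TCP position; "tool_rot": TCP orientation; "contact_force": force on the tool from outside, world axes, zero at the start; "torque": the same for the moment, N m; "opening": finger opening in m.
Only numpy, scipy, OpenCV 4.12 (cv2) and the standard library are available. Lean on these libraries where they do the work, as an engineer would, in place of code of your own. Each camera call takes 0.05 s, during which the arm holds its last target. There are 200 camera calls.

## Task

Two welding stations on the bench each have a flip flag showing red. At the station where the finished welded T-bracket lies, push the flag over its pivot with your fingertips until it lies completely flat on its other side, showing green; do not pinch or force it. Leave the other station's flag showing red, and leave the bracket, the plain plate, the magnet and the clamp where they lie.

Things in the scene. Friction and masses are not known exactly. Their poses are not given: they have to be found in the camera images.
- stand_left: The left flag stand, bolted down: grey base plate 150 x 110 x 8 mm, two steel posts (18 x 8 mm, outer faces 100 mm apart, tops 108 mm above the bench) with the flag's axle between them. Origin: bench level under the axle's middle. Its y axis runs along the axle (level); the flag lies on its -x side at first, on its +x side when turned over (roughly: from the bench's outside to its middle).
- pivot_left (a point): Middle of the left flag's axle, 95 mm above the bench; axes as the stand's. The hinge is stiff: the flag does not fall but stays at whatever angle it is left; turning it takes about 0.1 N m (1 to 2 N at its outer edge). A hard stop ends the turn at pi.
- flag_left (a joint): The left flag, a flat aluminium paddle: 70 mm along the axle, 85 mm out from it, 5 mm thick, red one face, green the other. Value in rad: 0 = level on the stand's -x side, red up (starts at 0 to 0.2); pi/2 = upright; pi = flipped, level on the +x side, green up.
- edge_left (a point): Middle of the left flag's outer edge, 85 mm from the axle; moves with the flag. At the start there is free space beneath the flag, about 84 mm down to the base plate, and a fingertip can go in under this edge.
- stand_right: The right flag stand, bolted down: grey base plate 150 x 110 x 8 mm, two steel posts (18 x 8 mm, outer faces 100 mm apart, tops 108 mm above the bench) with the flag's axle between them. Origin: bench level under the axle's middle. Its y axis runs along the axle (level); the flag lies on its -x side at first, on its +x side when turned over (roughly: from the bench's outside to its middle).
- pivot_right (a point): Middle of the right flag's axle, 95 mm above the bench; axes as the stand's. The hinge is stiff: the flag does not fall but stays at whatever angle it is left; turning it takes about 0.1 N m (1 to 2 N at its outer edge). A hard stop ends the turn at pi.
- flag_right (a joint): The right flag, a flat aluminium paddle: 70 mm along the axle, 85 mm out from it, 5 mm thick, red one face, green the other. Value in rad: 0 = level on the stand's -x side, red up (starts at 0 to 0.2); pi/2 = upright; pi = flipped, level on the +x side, green up.
- edge_right (a point): Middle of the right flag's outer edge, 85 mm from the axle; moves with the flag. At the start there is free space beneath the flag, about 84 mm down to the base plate, and a fingertip can go in under this edge.
- bracket: Finished welded T-bracket, loose: steel base 80 x 60 x 6 mm with an upright web 80 mm long, 6 mm thick, to 56 mm high along its middle, brass-coloured weld seams at its foot, about 0.4 kg. Origin: centre of the underside. It lies beside one stand, 140 to 165 mm from it, on the side away from the robot: the station whose flag is to be turned.
- blank: Unworked flat metal plate, loose, 80 x 60 x 6 mm, 0.22 kg; lies beside the other stand. Origin: centre of the underside.
- magnet: Red welding magnet, loose, about 90 x 45 x 22 mm, 0.25 kg, between the stands. Origin: centre of the underside.
- clamp: Orange G-clamp lying flat, loose, about 130 x 75 mm, 12 mm high (its screw up to 20 mm), 0.35 kg, between the stands on the robot's side. Origin: at its middle, bench level.
Not all that is in view belongs to the job. What is shaped like the stand_right but pink is not meant. Of the things shaped like the blank, the metal one is meant.

How it is judged:
By the outcome, as a careful person would: the job done as asked, in the order asked, and still so for the second after the job is handed in, with the robot touching nothing.
It also fails if it takes over 45 s, if anything falls off the work surface, if the arm or the gripper's body presses on something with over 40 N, if the wrist force passes 120 N, or if a joint passes its speed limit or range.

## Working session

There is one attempt and no reset: what is moved stays moved. The work goes in short steps, Python scripts to look and compute and a tool call to move; the robot and the scene stay as the last step left them, time stands still between calls to the robot, and variables do not carry over. Pictures are saved under pics/ and viewed, about 8 in all and at most 12, crops included, and the job is handed in when it is done.

Besides the shell and the picture viewer there is one more tool, called after "Call:" by a JSON object that holds its "method" and its "body", one argument or row to a line. carry_out: Moves the arm, as the interface text tells. Its arguments: {"type":"object","properties":{"translation":{"type":"array","items":{"type":"array","items":{"type":"number"}}},"turn":{"type":"array","items":{"type":"array","items":{"type":"number"}}},"gripper":{"type":"array","items":{"type":"number"}},"squeeze":{"type":"number"}},"required":["translation","turn","gripper"]}

```bash
mkdir -p pics
cat > h.py <<'E'
import numpy as np, cv2
from cell import robot, read_camera, nets
def ray(p,px,z):
    T=np.array(p["world_from_camera"]); d=T[:3,:3]@np.array([(px[0]-p["cx"])/p["fx"],(px[1]-p["cy"])/p["fy"],1])
    o=T[:3,3]; return o+d*(z-o[2])/d[2]
def proj(p,X):
    T=np.linalg.inv(np.array(p["world_from_camera"])); c=T[:3,:3]@np.array(X)+T[:3,3]
    return np.array([p["fx"]*c[0]/c[2]+p["cx"],p["fy"]*c[1]/c[2]+p["cy"]])
def save(p,n): cv2.imwrite("pics/"+n,cv2.cvtColor(p["img"],cv2.COLOR_RGB2BGR))
E
python3 - <<'E'
from h import *
np.set_printoptions(precision=3,suppress=True)
Z=dict(pivot_left=.095,pivot_right=.095,edge_left=.1,edge_right=.1)
for c in ("top","side"):
    p=read_camera(c); save(p,c+"0.png"); print(c,np.array(p["world_from_camera"])[:3,3])
    for n in "stand_left stand_right pivot_left pivot_right edge_left edge_right bracket blank magnet clamp".split():
        for d in nets.tip_of(p,n)[:3]: print(n,round(d["score"],2),np.array(d["pixel"]),ray(p,d["pixel"],Z.get(n,0)))
s=robot.observe();print(s["tool_pos"],s["tool_rot"],s["time"],s["opening"])
E
```

```text
top [ 0.309 -0.021  1.29 ]
stand_left 0.62 [208.7 234.8] [0.507 0.176 0.   ]
stand_left 0.46 [279.5 209.9] [0.57 0.   0.  ]
stand_right 0.69 [367.1 296.2] [ 0.356 -0.213  0.   ]
pivot_left 0.93 [205.1 230. ] [0.504 0.17  0.095]
pivot_right 0.94 [381.3 205.3] [ 0.562 -0.238  0.095]
pivot_right 0.57 [371.5 293.1] [ 0.359 -0.209  0.095]
edge_left 0.75 [165.2 218.4] [0.53  0.262 0.1  ]
edge_right 0.76 [416.2 213. ] [ 0.542 -0.317  0.1  ]
edge_right 0.68 [404.7 313.3] [ 0.315 -0.281  0.1  ]
edge_right 0.37 [279.8 209.8] [ 0.55  -0.002  0.1  ]
bracket 0.76 [221.9 178.3] [0.652 0.146 0.   ]
blank 0.73 [343.9 152.8] [ 0.719 -0.165  0.   ]
blank 0.72 [394.2 160.7] [ 0.698 -0.293  0.   ]
magnet 0.76 [279.6 207.4] [ 0.577 -0.     0.   ]
clamp 0.85 [279.3 271.4] [0.416 0.    0.   ]
side [-0.009  0.591  1.069]
stand_left 0.57 [245.  283.1] [0.51 0.16 0.  ]
stand_right 0.73 [391.5 231. ] [ 0.357 -0.202  0.   ]
stand_right 0.72 [314.3 147.3] [ 0.697 -0.293  0.   ]
stand_right 0.66 [336.3 179.3] [ 0.571 -0.241  0.   ]
pivot_left 0.84 [241.9 264. ] [0.504 0.169 0.095]
pivot_right 0.89 [340.5 156.3] [ 0.564 -0.236  0.095]
pivot_right 0.79 [399.6 205.9] [ 0.356 -0.206  0.095]
edge_left 0.73 [205.2 279.7] [0.528 0.253 0.1  ]
edge_left 0.43 [318.3 266.5] [0.378 0.061 0.1  ]
edge_right 0.93 [439.1 200.6] [ 0.296 -0.282  0.1  ]
edge_right 0.61 [370.7 146.3] [ 0.528 -0.315  0.1  ]
bracket 0.68 [212.3 245.2] [0.646 0.14  0.   ]
blank 0.97 [275.2 169. ] [ 0.716 -0.153  0.   ]
blank 0.68 [312.1 148.5] [ 0.698 -0.285  0.   ]
magnet 0.88 [276.9 229.1] [ 0.567 -0.006  0.   ]
clamp 0.84 [317.9 266.1] [0.419 0.006 0.   ]
[ 0.127 -0.509  0.227] [ 3.142 -0.    -1.326] 1.1 0.09171083425695976
```

View pics/top0.png

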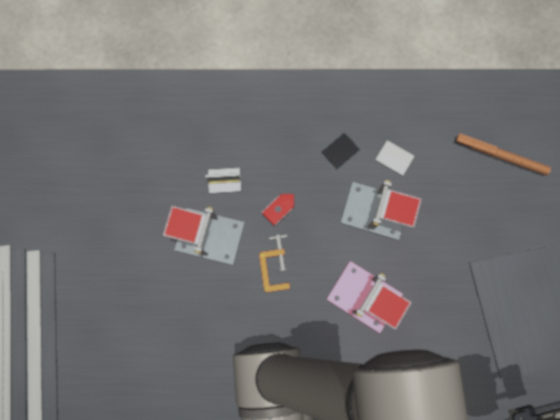

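Run:
```python
import cv2
p=cv2.imread("pics/side0.png")[130:400,130:460]
cv2.imwrite("pics/sidecrop.png",cv2.resize(p,None,fx=2.2,fy=2.2,interpolation=cv2.INTER_CUBIC))
```

```text
(no output)
```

View pics/sidecrop.png

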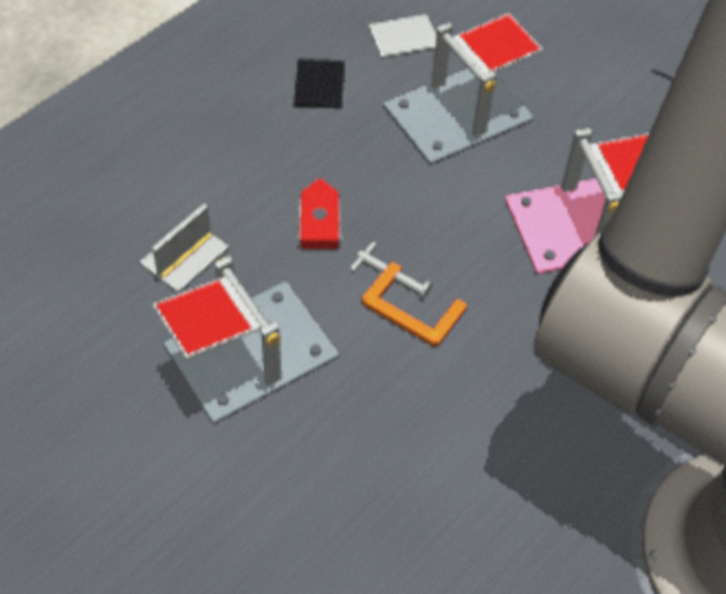

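Top view: left flag at (185,225) with the T-bracket at (224,180). The right flag is at (402,208) with the white metal plate at (395,157); the black one at (340,150) is a look-alike. The pink decoy stand is at (388,307). The side crop confirms the brass-seamed bracket is beside the left stand, so I choose the left flag. Next I fit its pose.

```bash
cat > fit.py <<'E'
from h import *
from scipy.optimize import least_squares
np.set_printoptions(precision=3,suppress=True)
def corners(img,guess):
    i=img.astype(int); m=((i[...,0]>120)&(i[...,1]<80)&(i[...,2]<80)).astype(np.uint8)
    n,l,s,c=cv2.connectedComponentsWithStats(m); k=1+np.argmin(np.linalg.norm(c[1:]-guess,axis=1)+1e3*(s[1:,4]<100))
    cn=max(cv2.findContours((l==k).astype(np.uint8),0,cv2.CHAIN_APPROX_NONE)[0],key=cv2.contourArea)
    return cv2.approxPolyN(cn,4)[0].astype(float) if hasattr(cv2,"approxPolyN") else cv2.boxPoints(cv2.minAreaRect(cn)), c[k]
def model(q):
    x,y,a,th=q; u=np.array([np.cos(a),np.sin(a),0]); v=np.array([np.sin(a),-np.cos(a),0]); z=np.array([0,0,1])
    e=np.cos(th)*u+np.sin(th)*z; n=-np.sin(th)*u+np.cos(th)*z
    return [np.array([x,y,.095])+r*e+w*v+.0025*n for r,w in ((.085,.035),(.085,-.035),(.012,-.035),(.012,.035))]
if __name__=="__main__":
    P=[read_camera("top"),read_camera("side")]; obs=[]
    for p,g in zip(P,((185,225),(223,274))):
        c,m=corners(p["img"],g); obs.append(c); print(m,c.tolist())
    # only outer-edge corners + all with nearest assignment (inner ones down-weighted)
    def res(q):
        r=[]
        for p,c in zip(P,obs):
            for k,X in enumerate(model(q)):
                d=c-proj(p,X); r.append(d[np.argmin((d**2).sum(1))]*(1 if k<2 else .3))
        return np.ravel(r)
    s=least_squares(res,[.504,.17,1.28,.1],loss="soft_l1"); print(s.x,s.cost,res(s.x).reshape(-1,2))
E
python3 fit.py
```

```text
[279.158 206.721] [[293.0, 206.0], [272.0, 225.0], [263.0, 213.0], [293.0, 183.0]]
[221.944 273.743] [[243.0, 278.0], [215.0, 290.0], [202.0, 268.0], [229.0, 258.0]]
[ 0.546  0.096 -0.088 -1.391] 131.2870392931713 [[  7.692   0.088]
 [ 35.745   2.464]
 [ 11.948   0.923]
 [  3.033   0.168]
 [-31.077  14.977]
 [ -8.435  -0.512]
 [ -3.078   4.198]
 [-10.197   8.975]]
```

```bash
sed -i 's/m=((i.*astype(np.uint8)/m=((i[...,0]>110)\&(i[...,0]>2.2*i[...,1])\&(i[...,0]>2.2*i[...,2])).astype(np.uint8)/' fit.py; python3 fit.py
python3 -c "
import cv2;print(cv2.imread('pics/top0.png')[225,185,::-1])"
```

```text
[182.945 224.213] [[199.0, 216.0], [192.0, 239.0], [167.0, 233.0], [174.0, 209.0]]
[221.975 273.732] [[243.0, 279.0], [215.0, 290.0], [201.0, 268.0], [229.0, 258.0]]
[0.503 0.168 1.323 0.06 ] 9.118458551019751 [[-0.477  2.411]
 [ 1.201 -2.667]
 [-1.437 -1.389]
 [-1.84   0.453]
 [ 0.965  0.587]
 [-0.199 -1.345]
 [-0.843  0.618]
 [-0.316  1.194]]
[189  82  78]
```

```bash
cat > plan.py <<'E'
from h import *
from scipy.spatial.transform import Rotation as R
np.set_printoptions(precision=4,suppress=True)
PV=np.array([.503,.169,.095]); a=1.31
U=np.array([np.cos(a),np.sin(a),0]);V=np.array([np.sin(a),-np.cos(a),0]);Zv=np.array([0,0,1.])
def pose(u,z,t,w=0):
    "tip at u outward of axle, world height z, tilt t deg from vertical"
    t=np.radians(t); zt=-np.sin(t)*U-np.cos(t)*Zv; xt=V
    return PV*[1,1,0]+u*U+w*V+z*Zv, R.from_matrix(np.c_[xt,np.cross(zt,xt),zt])
def contact(th,t,r=.07,h=.0095):
    a_,b=np.radians(th),np.radians(t)
    c=np.array([r*np.cos(a_)+.0025*np.sin(a_), .095+r*np.sin(a_)-.0025*np.cos(a_)])
    p=c-h*np.array([-np.cos(b),np.sin(b)]); return pose(p[0],p[1],t)
def cur():
    s=robot.observe(); return np.array(s["tool_pos"]),R.from_euler("xyz",s["tool_rot"])
def rows(A,B):
    d=A[1].inv().apply(B[0]-A[0]); r=(A[1].inv()*B[1]).as_rotvec()
    return d,r,max(np.linalg.norm(d)/.05,np.degrees(np.linalg.norm(r))/8.59)
def here():
    p,r=cur(); d=p-PV; e=r.as_matrix(); s=robot.observe()
    print("t",s["time"],"u,w,z",np.array([d@U,d@V,p[2]]),"tilt",np.degrees(np.arctan2(-e[:,2]@U,-e[2,2])),"F",np.array(s["contact_force"]),"q",np.array(s["qpos"]))
E
python3 - <<'E'
from plan import *
P,Q=cur(); Qd=pose(0,0,0)[1]
W=(np.array([.45,-.3,.25]),R.from_euler("z",.8)*Q)
print(rows((P,Q),W)); print(rows(W,(np.array([.60,0.1,.28]),Qd))); print(rows((np.array([.60,.1,.28]),Qd),pose(.14,.25,0)))
E
```

```text
(array([-0.1249, -0.3639, -0.0233]), array([ 0. ,  0. , -0.8]), np.float64(7.708018917523295))
(array([-0.0711, -0.4212, -0.03  ]), array([ 0.    , -0.    , -0.2652]), np.float64(8.565045242145542))
(array([-0.1115, -0.1817,  0.03  ]), array([0., 0., 0.]), np.float64(4.305042921113365))
```

Call:
{"method": "carry_out", "body": {
  "translation": [
    [-0.0125,-0.0365,-0.0025],
    [-0.0125,-0.0365,-0.0025],
    [-0.0125,-0.0365,-0.0025],
    [-0.0125,-0.0365,-0.0025],
    [-0.0125,-0.0365,-0.0025],
    [-0.0125,-0.0365,-0.0025],
    [-0.0125,-0.0365,-0.0025],
    [-0.0125,-0.0365,-0.0025],
    [-0.0125,-0.0365,-0.0025],
    [-0.0125,-0.0365,-0.0025]
  ],
  "turn": [
    [0,0,0],
    [0,0,0],
    [0,0,0],
    [0,0,0],
    [0,0,0],
    [0,0,0],
    [0,0,0],
    [0,0,0],
    [0,0,0],
    [0,0,0]
  ],
  "gripper": [1,1,1,1,1,1,1,1,1,1],
  "squeeze": 10
}}

```text
time: 2.3
tool_pos: [0.4523, -0.2986, 0.2519]
tool_rot: [-3.142, -0.0, -1.326]
contact_force: [-0.0, -0.9, 0.0]
opening: 0.0163
```

Call:
{"method": "carry_out", "body": {
  "translation": [
    [0,0,0],
    [0,0,0],
    [0,0,0],
    [0,0,0],
    [0,0,0],
    [0,0,0],
    [0,0,0],
    [0,0,0]
  ],
  "turn": [
    [0,0,-0.133],
    [0,0,-0.133],
    [0,0,-0.133],
    [0,0,-0.133],
    [0,0,-0.133],
    [0,0,-0.133],
    [0,0,-0.133],
    [0,0,-0.133]
  ],
  "gripper": [1,1,1,1,1,1,1,1]
}}

```text
time: 3.1
tool_pos: [0.4511, -0.2996, 0.2517]
tool_rot: [3.142, -0.0, -0.256]
contact_force: [0.4, -0.2, -0.0]
opening: 0.0001
```

Run:
```python
from plan import *
here(); A=cur(); B=(np.array([.60,.1,.28]),pose(0,0,0)[1]); print(A[0],rows(A,B),rows(B,pose(.15,.22,0)), rows(pose(.15,.22,0),pose(.15,.2,55)))
```

```text
t 3.1 u,w,z [-0.4661  0.0707  0.2517] tilt 0.0042613594895342805 F [ 0.4103 -0.1606 -0.0356] q [-0.7278  0.3544  1.4354 -0.0001  1.3518 -0.4713]
[ 0.4511 -0.2996  0.2517] (array([ 0.0427, -0.4243, -0.0283]), array([ 0.0001, -0.    ,  0.0043]), np.float64(8.547687390459792)) (array([-0.1115, -0.1917,  0.06  ]), array([0., 0., 0.]), np.float64(4.594196014611606)) (array([0.  , 0.  , 0.02]), array([-0.9599, -0.    ,  0.    ]), np.float64(6.402793946449359))
```

Call:
{"method": "carry_out", "body": {
  "translation": [
    [0.0043,-0.0424,-0.0028],
    [0.0043,-0.0424,-0.0028],
    [0.0043,-0.0424,-0.0028],
    [0.0043,-0.0424,-0.0028],
    [0.0043,-0.0424,-0.0028],
    [0.0043,-0.0424,-0.0028],
    [0.0043,-0.0424,-0.0028],
    [0.0043,-0.0424,-0.0028],
    [0.0043,-0.0424,-0.0028],
    [0.0043,-0.0424,-0.0028]
  ],
  "turn": [
    [0,0,0],
    [0,0,0],
    [0,0,0],
    [0,0,0],
    [0,0,0],
    [0,0,0],
    [0,0,0],
    [0,0,0],
    [0,0,0],
    [0,0,0]
  ],
  "gripper": [1,1,1,1,1,1,1,1,1,1]
}}

```text
time: 4.1
tool_pos: [0.6028, 0.1005, 0.2798]
tool_rot: [3.142, -0.0, -0.262]
contact_force: [0.4, -1.1, -0.5]
opening: 0.0003
```

Call:
{"method": "carry_out", "body": {
  "translation": [
    [-0.0223,-0.0384,0.008],
    [-0.0223,-0.0384,0.008],
    [-0.0223,-0.0384,0.008],
    [-0.0223,-0.0384,0.008],
    [-0.0223,-0.0384,0.008]
  ],
  "turn": [
    [0,0,0],
    [0,0,0],
    [0,0,0],
    [0,0,0],
    [0,0,0]
  ],
  "gripper": [1,1,1,1,1]
}}

```text
time: 4.6
tool_pos: [0.5438, 0.3148, 0.2393]
tool_rot: [3.141, -0.0, -0.262]
contact_force: [0.4, 0.1, -0.0]
opening: 0.0006
```

Call:
{"method": "carry_out", "body": {
  "translation": [
    [0,0,0],
    [0,0,0],
    [0,0,0],
    [0,0,0],
    [0,0,0],
    [0,0,0],
    [0,0,0],
    [0,0,0]
  ],
  "turn": [
    [-0.12,0,0],
    [-0.12,0,0],
    [-0.12,0,0],
    [-0.12,0,0],
    [-0.12,0,0],
    [-0.12,0,0],
    [-0.12,0,0],
    [-0.12,0,0]
  ],
  "gripper": [1,1,1,1,1,1,1,1]
}}

```text
time: 5.4
tool_pos: [0.5443, 0.3137, 0.2397]
tool_rot: [2.178, -0.0, -0.262]
contact_force: [0.8, 0.1, -0.2]
opening: 0.0003
```

Run:
```python
from plan import *
here(); A=cur(); B=pose(.15,.06,55);C=pose(.085,.06,55)
print(rows(A,B),rows(B,C))
```

```text
t 5.4 u,w,z [0.1504 0.0026 0.2397] tilt 55.22753401329138 F [ 0.7785  0.1337 -0.237 ] q [ 0.6547  1.0917  0.4492 -0.7372  2.303   0.6135]
(array([-0.0026, -0.1474,  0.1028]), array([ 0.004 ,  0.0009, -0.0012]), np.float64(3.59394167169471)) (array([0.    , 0.0373, 0.0532]), array([0., 0., 0.]), np.float64(1.2999999999999992))
```

Call:
{"method": "carry_out", "body": {
  "translation": [
    [-0.0005,-0.0295,0.0205],
    [-0.0005,-0.0295,0.0205],
    [-0.0005,-0.0295,0.0205],
    [-0.0005,-0.0295,0.0205],
    [-0.0005,-0.0295,0.0205],
    [0,0,0]
  ],
  "turn": [
    [0,0,0],
    [0,0,0],
    [0,0,0],
    [0,0,0],
    [0,0,0],
    [0,0,0]
  ],
  "gripper": [1,1,1,1,1,1]
}}

```text
time: 6.0
tool_pos: [0.5401, 0.313, 0.0543]
tool_rot: [2.174, 0.007, -0.262]
contact_force: [-0.0, 0.1, -1.0]
opening: 0.0006
```

Run:
```python
from plan import *
here(); A=cur(); print(rows(A,contact(-20,55,.075)))
for c in ("top","side"):
    p=read_camera(c); save(p,c+"1.png")
a=cv2.imread("pics/top1.png")[140:300,120:300];b=cv2.imread("pics/side1.png")[180:340,140:320]
cv2.imwrite("pics/c1.png",cv2.resize(np.hstack([a,b]),None,fx=2.2,fy=2.2,interpolation=cv2.INTER_CUBIC))
```

```text
t 6.0 u,w,z [ 0.1487 -0.0012  0.0543] tilt 55.44506600798138 F [-0.0044  0.1179 -1.0482] q [ 0.6564  1.2357  0.6294 -0.5955  2.0533  0.8518]
(array([0.0013, 0.0458, 0.0579]), array([0.0078, 0.0049, 0.0056]), np.float64(1.4762648036657502))
```

View pics/c1.png

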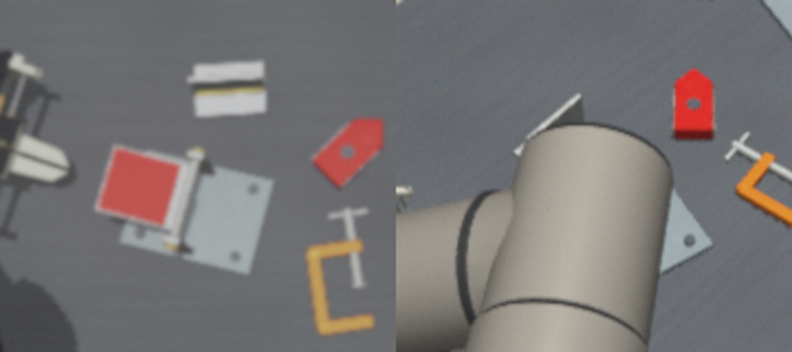

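Top crop: fingertips at (68,160), lined up with the flag's outer edge (105,180). Everything else is undisturbed. Next I insert under the edge.

Run:
```python
from plan import *
B=contact(-20,55,.075);print(B[0])
for th,t in ((0,55),(10,55),(20,55),(30,55),(40,55),(50,55),(60,55),(70,50),(80,45),(90,40)):
    N=contact(th,t,.07 if th>=0 else .075); d,r,_=rows(B,N); print(th,t,d,r[0]); B=N
```

```text
[0.5224 0.2415 0.0592]
0 55 [ 0.      0.0207 -0.0149] 0.0
10 55 [-0.      0.0103 -0.0065] 0.0
20 55 [ 0.      0.0113 -0.0046] 0.0
30 55 [-0.      0.0119 -0.0025] 0.0
40 55 [ 0.      0.0122 -0.0004] 0.0
50 55 [0.     0.0121 0.0017] 0.0
60 55 [-0.      0.0116  0.0038] 0.0
70 50 [-0.      0.0108  0.0049] 0.08726646259971661
80 45 [0.     0.0103 0.0058] 0.08726646259971617
90 40 [-0.      0.0097  0.0067] 0.08726646259971652
```

Call:
{"method": "carry_out", "body": {
  "translation": [
    [0.0003,0.0115,0.0145],
    [0.0003,0.0115,0.0145],
    [0.0003,0.0115,0.0145],
    [0.0003,0.0115,0.0145],
    [0,0,0]
  ],
  "turn": [
    [0.002,0.001,0.001],
    [0.002,0.001,0.001],
    [0.002,0.001,0.001],
    [0.002,0.001,0.001],
    [0,0,0]
  ],
  "gripper": [1,1,1,1,1]
}}

```text
time: 6.6
tool_pos: [0.5253, 0.2416, 0.0679]
tool_rot: [2.192, -0.009, -0.263]
contact_force: [0.3, 0.7, -0.0]
opening: 0.0006
```

Run:
```python
from plan import *
here(); B=cur(); d,r,_=rows(B,contact(0,55)); print(d,r)
```

```text
t 6.6 u,w,z [0.0759 0.0028 0.0679] tilt 54.40445086114637 F [ 0.3415  0.7321 -0.0055] q [ 0.5946  1.076   0.955  -0.5944  1.8644  0.9167]
[-0.0026  0.0139 -0.0094] [-0.0104 -0.0035 -0.0084]
```

Clear below the flag. Now I start lifting, in small rows.

Call:
{"method": "carry_out", "body": {
  "translation": [
    [-0.001,0.007,-0.005],
    [-0.001,0.007,-0.005],
    [0,0.005,-0.003],
    [0,0.005,-0.003],
    [0,0.0055,-0.0023],
    [0,0.0055,-0.0023],
    [0,0.006,-0.0013],
    [0,0.006,-0.0012],
    [0,0,0],
    [0,0,0]
  ],
  "turn": [
    [-0.005,0,-0.004],
    [-0.005,0,-0.004],
    [0,0,0],
    [0,0,0],
    [0,0,0],
    [0,0,0],
    [0,0,0],
    [0,0,0],
    [0,0,0],
    [0,0,0]
  ],
  "gripper": [1,1,1,1,1,1,1,1,1,1]
}}

```text
time: 7.6
tool_pos: [0.5203, 0.2352, 0.1164]
tool_rot: [2.179, 0.001, -0.257]
contact_force: [0.1, 0.0, -0.6]
opening: 0.0004
```

Run:
```python
from plan import *
here(); B=cur(); d,r,_=rows(B,contact(30,55)); print(d,r)
p=read_camera("top"); save(p,"top2.png")
a=p["img"][140:300,120:300]
save({"img":cv2.resize(a,None,fx=2.5,fy=2.5,interpolation=cv2.INTER_CUBIC)},"c2.png")
```

```text
t 7.6 u,w,z [ 0.0684 -0.0004  0.1164] tilt 55.12973838947106 F [ 0.1098  0.011  -0.6146] q [ 0.5932  1.0112  0.9677 -0.6131  1.9167  0.8708]
[ 0.0004  0.0036 -0.0012] [ 0.0023 -0.003   0.0028]
```

View pics/c2.png

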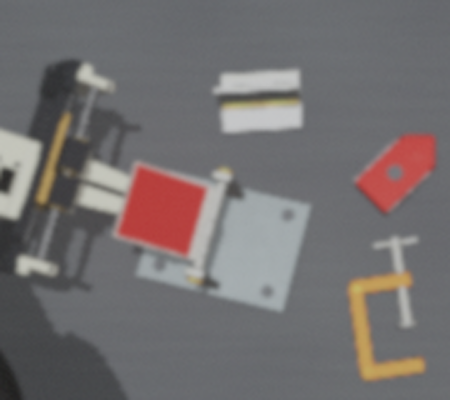

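The flag (163,210) now lies over the fingertips (110,185) and is rising at low force. Continuing along the arc.

Call:
{"method": "carry_out", "body": {
  "translation": [
    [0,0.0036,-0.0012],
    [0,0.0122,-0.0004],
    [0,0.0121,0.0017],
    [0,0.0116,0.0038],
    [0,0.0108,0.0049],
    [0,0.0103,0.0058],
    [0,0.0097,0.0067],
    [0,0,0],
    [0,0,0]
  ],
  "turn": [
    [0,0,0],
    [0,0,0],
    [0,0,0],
    [0,0,0],
    [0.087,0,0],
    [0.087,0,0],
    [0.087,0,0],
    [0,0,0],
    [0,0,0]
  ],
  "gripper": [1,1,1,1,1,1,1,1,1]
}}

```text
time: 8.55
tool_pos: [0.5054, 0.1778, 0.16]
tool_rot: [2.439, -0.0, -0.258]
contact_force: [-0.0, 0.3, -0.2]
opening: 0.0005
```

Run:
```python
from plan import *
here(); B=cur(); d,r,_=rows(B,contact(90,40)); print(d,r); B=contact(90,40)
for th,t in ((100,36),(110,32),(120,28),(130,24),(140,20),(150,15),(160,10),(170,5),(175,2),(180,0),(183,0)):
    N=contact(th,t); d,r,_=rows(B,N); print(th,t,d,r[0]); B=N
```

```text
t 8.55 u,w,z [0.0091 0.     0.16  ] tilt 40.22986257846487 F [-0.0426  0.3385 -0.1979] q [ 0.48    0.7357  1.2493 -0.5007  1.6612  0.823 ]
[-0.     -0.0012  0.0004] [ 0.004  -0.0022  0.0021]
100 36 [0.     0.009  0.0077] 0.06981317007977322
110 32 [-0.      0.008   0.0085] 0.06981317007977333
120 28 [0.     0.007  0.0093] 0.06981317007977306
130 24 [-0.     0.006  0.01 ] 0.06981317007977328
140 20 [0.     0.0048 0.0106] 0.06981317007977317
150 15 [-0.      0.0036  0.0108] 0.0872664625997165
160 10 [0.     0.0026 0.0111] 0.08726646259971646
170 5 [-0.      0.0015  0.0113] 0.08726646259971647
175 2 [0.     0.0005 0.0056] 0.052359877559829904
180 0 [0.     0.0003 0.0058] 0.034906585039886584
183 0 [-0.      0.      0.0037] 0.0
```

Call:
{"method": "carry_out", "body": {
  "translation": [
    [0,0.009,0.0077],
    [0,0.008,0.0085],
    [0,0.007,0.0093],
    [0,0.006,0.01],
    [0,0.0048,0.0106],
    [0,0.0036,0.0108],
    [0,0.0026,0.0111],
    [0,0,0],
    [0,0,0]
  ],
  "turn": [
    [0.07,0,0],
    [0.07,0,0],
    [0.07,0,0],
    [0.07,0,0],
    [0.07,0,0],
    [0.087,0,0],
    [0.087,0,0],
    [0,0,0],
    [0,0,0]
  ],
  "gripper": [1,1,1,1,1,1,1,1,1]
}}

```text
time: 9.45
tool_pos: [0.4887, 0.1152, 0.1193]
tool_rot: [2.961, 0.002, -0.257]
contact_force: [-0.1, -0.9, 0.4]
opening: 0.0005
```

Run:
```python
from plan import *
here(); B=cur(); d,r,_=rows(B,contact(160,10)); print(d,r)
p=read_camera("top"); q=read_camera("side")
save({"img":cv2.resize(np.hstack([p["img"][140:300,120:300],q["img"][180:340,160:340]]),None,fx=2.2,fy=2.2,interpolation=cv2.INTER_CUBIC)},"c3.png")
```

```text
t 9.45 u,w,z [-0.0556  0.      0.1193] tilt 10.335267037046155 F [-0.1216 -0.8682  0.3861] q [ 0.1816  0.4716  1.6612 -0.1826  1.0951  0.529 ]
[-0.      0.     -0.0004] [0.0058 0.0017 0.0044]
```

View pics/c3.png

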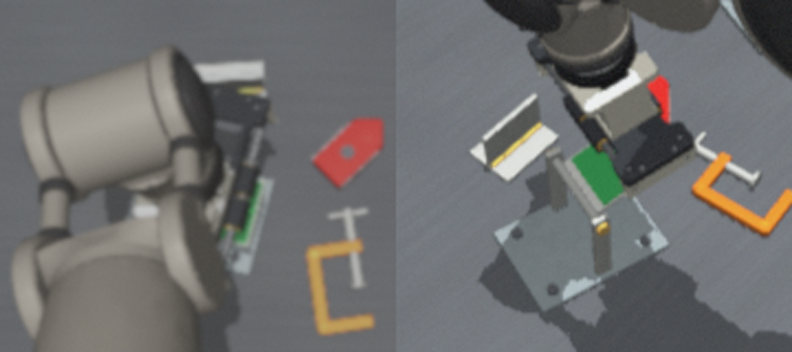

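The flag is past upright with green showing at (597,175), and the bracket is untouched. Now I press it gently down to the stop.

Call:
{"method": "carry_out", "body": {
  "translation": [
    [0,0.0008,0.0056],
    [0,0.0007,0.0056],
    [0,0.0005,0.0056],
    [0,0.0002,0.003],
    [0,0.0002,0.0028],
    [0,0,0],
    [0,0,0]
  ],
  "turn": [
    [0.044,0,0],
    [0.044,0,0],
    [0.052,0,0],
    [0.018,0,0],
    [0.018,0,0],
    [0,0,0],
    [0,0,0]
  ],
  "gripper": [1,1,1,1,1,1,1]
}}

```text
time: 10.25
tool_pos: [0.4875, 0.1109, 0.0974]
tool_rot: [3.139, 0.001, -0.256]
contact_force: [-0.0, -0.1, 0.4]
opening: 0.0002
```

Run:
```python
from plan import *
here()
```

```text
t 10.25 u,w,z [-0.0601  0.      0.0974] tilt 0.12313824398511847 F [-0.0256 -0.0907  0.3625] q [ 0.0714  0.4458  1.7656 -0.002   0.9321  0.3284]
```

Call:
{"method": "carry_out", "body": {
  "translation": [
    [0,0,0.0015],
    [0,0,0]
  ],
  "turn": [
    [0,0,0],
    [0,0,0]
  ],
  "gripper": [1,1]
}}

```text
time: 10.45
tool_pos: [0.4877, 0.111, 0.097]
tool_rot: [3.14, 0.0, -0.256]
contact_force: [-2.9, -0.7, 11.1]
opening: 0.0006
```

Call:
{"method": "carry_out", "body": {
  "translation": [
    [0,0,0.001],
    [0,0,0]
  ],
  "turn": [
    [0,0,0],
    [0,0,0]
  ],
  "gripper": [1,1]
}}

```text
time: 10.65
tool_pos: [0.4877, 0.1109, 0.0968]
tool_rot: [3.14, -0.0, -0.256]
contact_force: [-5.2, 0.2, 18.7]
opening: 0.0003
```

Firm contact at z = 0.097, which is the stop. Retracting straight up.

Call:
{"method": "carry_out", "body": {
  "translation": [
    [0,0,-0.01],
    [0,0,-0.03],
    [0,0,-0.04],
    [0,0,-0.04],
    [0,0.04,0],
    [0,0.04,0],
    [0,0.04,0],
    [0,0.04,0],
    [0,0.04,0],
    [0,0.04,0]
  ],
  "turn": [
    [0,0,0],
    [0,0,0],
    [0,0,0],
    [0,0,0],
    [0,0,0],
    [0,0,0],
    [0,0,0],
    [0,0,0],
    [0,0,0],
    [0,0,0]
  ],
  "gripper": [1,1,1,1,1,1,1,1,1,1]
}}

```text
time: 11.65
tool_pos: [0.4262, -0.1226, 0.2155]
tool_rot: [3.14, 0.001, -0.256]
contact_force: [0.6, 0.2, 0.3]
opening: 0.0009
```

Run:
```python
from plan import *
here(); p=read_camera("top"); q=read_camera("side"); 
save({"img":cv2.resize(np.hstack([p["img"][130:340,130:450],q["img"][130:340,130:460]]),None,fx=1.2,fy=1.2,interpolation=cv2.INTER_CUBIC)},"c4.png")
for c in (p,q):
    for n in ("bracket","blank","magnet","clamp","edge_left"):
        for d in nets.tip_of(c,n)[:2]: print(n,round(d["score"],2),ray(c,d["pixel"],.095 if n=="edge_left" else 0))
    i=c["img"].astype(int); m=((i[...,1]>1.4*i[...,0])&(i[...,1]>1.4*i[...,2])&(i[...,1]>60)).astype(np.uint8)
    cn=max(cv2.findContours(m,0,1)[0],key=cv2.contourArea); print("green",cv2.contourArea(cn),cv2.minAreaRect(cn)[0],cv2.boxPoints(cv2.minAreaRect(cn)).tolist())
    for th in (170,180): print(th,[proj(c,PV+r*np.cos(np.radians(th))*U+r*np.sin(np.radians(th))*Zv+w*V+.0025*Zv).round(1).tolist() for r,w in((.085,.035),(.085,-.035))])
```

```text
t 11.65 u,w,z [-0.3016  0.001   0.2155] tilt 0.09675303733630465 F [0.5917 0.2357 0.2982] q [-0.452   0.2038  1.7502 -0.002   1.1881 -0.1953]
bracket 0.97 [0.6502 0.146  0.    ]
blank 0.94 [ 0.6993 -0.2929  0.    ]
blank 0.73 [ 0.7336 -0.1531  0.    ]
magnet 0.63 [0.568  0.0003 0.    ]
clamp 0.75 [0.4233 0.0043 0.    ]
clamp 0.75 [0.5286 0.1887 0.    ]
green 648.0 (223.52944946289062, 234.88238525390625) [[207.0000457763672, 244.00003051757812], [213.23533630371094, 219.05886840820312], [240.05885314941406, 225.76473999023438], [233.8235626220703, 250.70590209960938]]
170 [[244.0, 223.9], [235.5, 253.5]]
180 [[245.1, 225.1], [236.7, 254.4]]
bracket 0.98 [0.6352 0.1475 0.    ]
blank 0.92 [ 0.724 -0.158  0.   ]
blank 0.73 [ 0.6989 -0.3043  0.    ]
magnet 0.56 [0.5616 0.0027 0.    ]
clamp 0.92 [0.417  0.0004 0.    ]
clamp 0.24 [ 0.693  -0.2899  0.    ]
edge_left 0.83 [0.48  0.097 0.095]
edge_left 0.39 [ 0.5745 -0.2309  0.095 ]
green 708.0 (261.0, 256.0000305175781) [[240.59999084472656, 252.2000274658203], [270.1999816894531, 237.40003967285156], [281.4000244140625, 259.800048828125], [251.80001831054688, 274.60003662109375]]
170 [[267.2, 232.7], [283.5, 254.7]]
180 [[267.8, 236.4], [283.9, 258.4]]
```

View pics/c4.png

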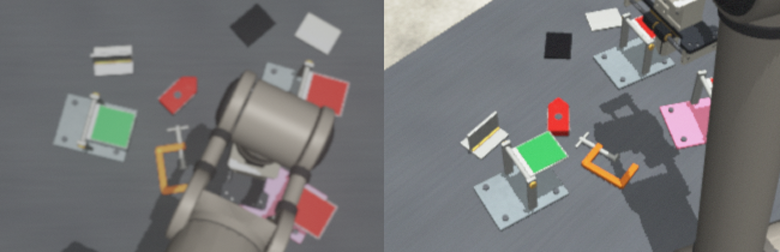

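```bash
python3 -c "
from cell import robot
print(robot.hand_in(), robot.observe()['time'])"
```

```text
the job is handed in; nothing more can be done
the job is handed in; nothing more can be done
```

I flipped the left station's flag, the one with the T-bracket beside it. I lifted it from under its outer edge with closed fingertips, pushed it over the pivot and pressed it down to its stop. I then backed the arm away and handed the job in about 12 s into the 45 s allowed.

- **Flag at its stop:** when I pressed, the contact force rose to about 19 N (turning takes about 2 N) and the fingertips stayed at z ≈ 0.097 m. The top of a flat flag should be at 0.0975 m.
- **Final pictures:** the left flag shows green, and its edge in the side view is within about 3 px of where a flat flag should be. The right flag and the pink look-alike still show red.
- **Loose parts:** the bracket, plate, magnet and clamp look unmoved, with detected positions within about 10 mm of the first ones.
- **Checks that disagreed:**
  - The top view could not tell 170° from 180°, and its green outline was about 4–5 px short of the predicted edge.
  - The network missed the flag's outer edge in that view and put it about 9 mm short in the side view.
  - It also gave a few extra low-confidence detections, such as a second clamp, which the pictures do not show.

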